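# Start a filler cap on its thread and screw it home

## Robot

A 7-joint arm with a two-finger parallel gripper is mounted at the origin on the work surface. World frame = base frame: x ahead of the robot, y to its left, z up, the work surface at z = 0. Lengths are in m, angles in rad, forces in N, time in s.
With the tool pointing down it reaches from about 0.425 to 0.875 m from the base axis. Payload 4.7 kg.
Tool frame: the origin (TCP) lies midway between the tips of the shut fingers; the grasp point (between the pads) lies 19 mm behind it; z points along the fingers, y is the direction in which the jaws open and shut (so a half turn about z gives the same grasp; the last joint's range is limited). The gripper opens to 87 mm and grips with 3 to 60 N. Pads are 19 mm wide; open, the fingers measure 117 mm over their backs; the gripper's body (75 mm by 190 mm) begins 51 mm behind the grasp point.
Start: joints at [1.214, 0.321, -0.07, 1.45, 0.023, 1.371, -0.057], TCP at [0.236, -0.606, 0.223] pointing down, gripper open.
Joint ranges: [-2.86, 2.86], [-0.3, 2.09], [-1.38, 1.24], [0.06, 2.45], [-1.56, 4.7], [0.09, 2.05], [-2.69, 2.69]. Speed limits (rad/s): [2.57, 2.57, 3.14, 3.14, 3.14, 3.14, 3.14].

## Interface

Orientations are given as a rotation vector (axis times angle).
In Python, from bench import get_state, eyes, job gives the robot as it stands. The module is installed in compiled form; this text tells all that it offers.
- The arm moves only by the shell command python3 -m jog 'ROWS' [FORCE]. ROWS is JSON, a list that holds one entry, the list of rows, each a list of 5 numbers: the opening, from 0 (shut) to 1 (fully open), then the shift along the tool's x, y, z in units of 40 mm (1.0 is 40 mm), then the turn about the tool's z in units of 5 degrees (1.0 is 5 degrees). In form: [[[jaw, dx, dy, dz, turn], ...]]. A call has 1 to 10 rows; each row shifts and turns the commanded pose from where the row before left it, along the tool's axes as they then stand; what a row does not reach is not made up. A row lasts 1/8 s, in which the tool goes at most 62.5 mm and 10.7 degrees, less where a joint would pass 70% of its speed; a pose out of reach is approached as far as the arm can. A call is refused whole if a number of a shift passes 1 or a number of a turn 1, either way. A call with a gripper value outside its range is refused whole. The fingers move at their own pace and stop on an object; FORCE is the grip in N (left out, the last holds). Time passes only in rows, so rows that do not move let the fingers close. It gives the time, the measured TCP pose, the force and the opening at its end, in the units of the state.
- get_state(): the state, without advancing time (a new reading comes with each control period).
- eyes.get_image(name): name is "side" or "top"; returns (picture, depth): 384x512x3 uint8, red, green, blue; 384x512 float32, m along the optical axis (not along the pixel's ray), 0 where there is no reading.
- eyes.camera_params(name): a dict with "camera_matrix" (3x3 intrinsics, pixels), "k1" (the pictures are not rectified: a ray, as slopes to the right and down, at radius r is drawn at 1 + k1 r^2 times it, then the intrinsics apply), "pose" (4x4, takes a point from camera to world coordinates). Camera axes: x right, y down, z forward; pixel columns grow to the right and rows downward; lengths in m; the calibration is good to about 2 mm. A picture is of the moment at which its call begins. camera_params takes no time and is no camera call.
- job.close_job(): hands the job in, once; it reports no verdict.
The state is a dict: "time": time; "joint_positions": joint angles; "qd": joint speeds; "joint_torque": joint torques, N m; "position": TCP position; "tool_rot": TCP orientation; "ft_force": force on the tool from outside, world axes, zero at the start; "torque": the same for the moment, N m; "grip_width": opening from 0.0 (shut) to 1.0 (fully open).
Only numpy, scipy, OpenCV 4.12 (cv2) and the standard library are available. Lean on these libraries where they do the work, as an engineer would, in place of code of your own. Each camera call takes 0.05 s, during which the arm holds its last target. There are 200 camera calls.

## Task

Take the black filler cap and set it gently on the neck of the aluminium rocker cover, its grip bar lying along the cover's length. Pressing only lightly, turn it backwards (counter-clockwise from above) until you feel it click down into the start of the thread, then turn it forwards (clockwise) until it is screwed fully home, and let go. Do not force it, and leave the other things where they are.

Things in the scene. Friction and masses are not known exactly. Their poses are not given: they have to be found in the camera images.
- cap_bar (a point): Middle of the grip bar on top of the loose black filler cap (66.5 mm tall, 95 to 170 g), on the cap's axis, z up. Bar: 54 mm long (x), 14 mm wide (y, the way to grip it), from 15 mm below to 15 mm above this point. Under it a disc, 60 mm across, 6 mm thick, its underside 21 mm below this point.
- neck_mouth (a point): Centre of the open top of the filler neck (56 mm outside, 46 mm inside, 36 mm tall) on the rocker cover, 106 mm above the bench; z up, y along the cover's length. Fully home, the cap's disc lies on this mouth: cap_bar is 21 mm above it. More than 40 N between cap and cover is forcing.
- rocker_cover: Fixed aluminium rocker cover, 300 mm long (y), 150 mm wide (x), 70 mm tall; origin on the bench straight below the neck's mouth, axes as neck_mouth; the cover's middle is 60 mm from it toward -y.
- cap: The same cap, same axes; origin at the plug's bottom, 51.5 mm below cap_bar; it stands on it upright. Plug below the disc: 30 mm across, 30.5 mm long, lowest 6 mm tapered to 26 mm. A 5 mm pin crosses the plug along x, 39 mm below cap_bar, sticking out 6 mm on both sides; its ends run in the thread.
- neck_ledge (a point): Centre of a flat ledge inside the neck, 6 mm below the mouth, with a 33 mm hole that the plug enters with 1.5 mm play all round. A cap set on with its bar along the cover rests by its pin on this ledge, cap_bar 35.5 mm above the mouth. Turned clockwise up here it only runs into a dog.
- neck_start (a point): Height where the pin's underside rests once clicked in, 16.5 mm below the mouth on the axis. Two opposite slots in the ledge, each passing the pin over about 10 degrees, are centred 29 to 109 degrees counter-clockwise of the cover's length, anew each time. There the cap drops 10.5 mm (cap_bar 25 mm above the mouth); a wall stops more backing.
- neck_home (a point): Height of the pin's underside with the cap home, 20.5 mm below the mouth on the axis. From the click, 65 to 85 degrees clockwise leads the cap down the last 4 mm along the thread; push lightly down so that it follows. It then turns level, disc on the mouth, for over 50 degrees more before a solid stop, which need not be reached: about 105 degrees from the click is ample.
- socket: A bystander: upright chromed wrench socket, 30 mm across, 62 mm tall; origin at its underside.
- carton: A bystander: plain white paperboard carton 60 x 110 x 45 mm; origin at the centre of its underside.
- spanner: A bystander: open-ended spanner, 180 mm long, lying flat.
Not all that is in view belongs to the job. Of the things that look like the cap, take the one that is farthest to the robot's left at the start.

How it is judged:
On the way, in this order (a step that is already met when the one before it is completed fails the run):
1. the cap rests on the ledge of the neck, upright, its bar along the cover's length (within 0.3 rad), not yet in the thread (z of cap_bar in the frame of neck_mouth between 0.0335 and 0.0375 m and horizontal distance between cap_bar and neck_mouth below 0.004 m and angle between the x axis of cap_bar and the y axis of neck_mouth, either way round below 0.3 rad and contact force between cap and rocker_cover above 0.3 N), for 0.1 s.
2. backed off, the cap has clicked down into the start of the thread (bar 22.5 to 27 mm above the mouth) (z of cap_bar in the frame of neck_mouth between 0.0225 and 0.027 m and horizontal distance between cap_bar and neck_mouth below 0.004 m), for 0.1 s.
At the end, for the whole second after the job is handed in: The cap is screwed home on the neck: its disc on the mouth within 1.1 mm, centred within 3 mm, upright within 0.06 rad, at rest and released (z of cap_bar in the frame of neck_mouth below 0.0221 m and horizontal distance between cap_bar and neck_mouth below 0.003 m and angle between cap_bar's own z axis and vertical below 0.06 rad and linear speed of cap below 0.01 m/s and contact force between cap and the fingers below 0.1 N); the robot touches nothing.
It fails at once if the cap is forced: more than 40 N between cap and cover (contact force between cap and rocker_cover above 40 N).
It fails at once if the robot hits the rocker cover (over 15 N) (contact force between any of the fingers, the arm and rocker_cover above 15 N).
It fails at once if a bystander is pushed more than 20 mm (distance of any of socket, carton, spanner from where it was at the start of the episode above 0.02 m).
It also fails if it takes over 72 s, if anything falls off the work surface, if the arm or the gripper's body presses on something with over 40 N, if the wrist force passes 120 N, or if a joint passes its speed limit or range.

## Working session

There is one attempt and no reset: what is moved stays moved. The work goes in short steps, Python scripts to look and compute and a shell command to move; the robot and the scene stay as the last step left them, time stands still between calls to the robot, and variables do not carry over. Pictures are saved under pics/ and viewed, about 8 in all and at most 12, crops included, and the job is handed in when it is done.

```bash
mkdir -p pics
python3 - <<'E'
from bench import get_state, eyes, job
import cv2, numpy as np
for n in ("top","side"):
    im,d=eyes.get_image(n); np.savez(f"{n}0.npz",im=im,d=d)
    p=eyes.camera_params(n); print(n,np.round(p["camera_matrix"],1).tolist(),p["k1"],np.round(p["pose"],4).tolist())
    cv2.imwrite(f"pics/{n}0.png",im[:,:,::-1])
print(get_state())
E
```

```text
top [[460.3, 0.0, 261.0], [0.0, 460.3, 195.1], [0.0, 0.0, 1.0]] -0.030398852844070044 [[-0.0299, -0.9987, 0.0417, 0.5114], [-0.9994, 0.0293, -0.0157, -0.0501], [0.0144, -0.0421, -0.999, 1.3261], [0.0, 0.0, 0.0, 1.0]]
side [[373.7, 0.0, 255.0], [0.0, 373.7, 194.2], [0.0, 0.0, 1.0]] -0.06396140350337223 [[-0.7026, -0.541, 0.4622, 0.147], [-0.7115, 0.528, -0.4636, 0.3554], [0.0068, -0.6546, -0.7559, 0.789], [0.0, 0.0, 0.0, 1.0]]
{'time': 0.1, 'joint_positions': array([ 1.21410153,  0.32173927, -0.07009023,  1.45156093,  0.02262074,
        1.37080845, -0.05690153]), 'qd': array([-1.09487277e-03, -7.22557054e-04,  3.72454500e-04, -5.42896309e-04,
       -1.52475736e-04, -7.16820023e-04, -4.86748478e-06]), 'joint_torque': array([-3.08535455e-04, -4.92572093e+01, -4.05341852e-01, -3.13396060e+01,
       -6.39158813e-02,  3.95520532e-02,  1.10549520e-04]), 'position': array([ 0.23530017, -0.60537648,  0.2215732 ]), 'tool_rot': array([-3.08609860e+00, -5.78858747e-01,  6.73640079e-04]), 'ft_force': array([-0.0120303 , -0.18779794,  0.16140237]), 'torque': array([ 0.00603942, -0.0312142 ,  0.00738384]), 'grip_width': 0.9970012341702169}
```

View pics/top0.png

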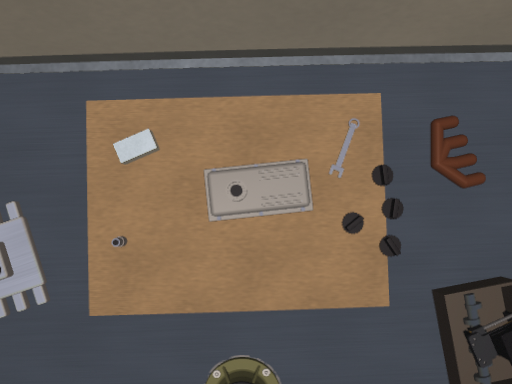

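View pics/side0.png

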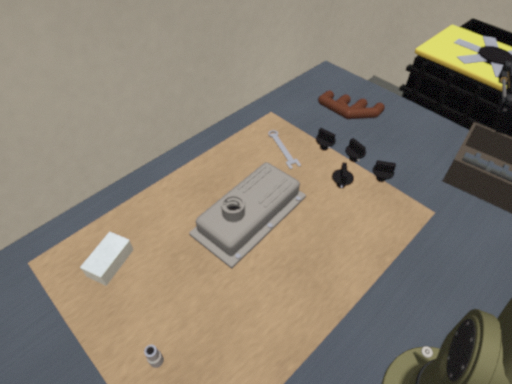

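The target cap is the leftmost of the four black caps: top view (353,223), side view (343,177). The neck is at top (236,190) and side (233,208), and the carton, socket and spanner are clear of the path. Next I measure with both views.

```bash
cat > h.py <<'E'
import cv2, numpy as np
from bench import eyes
def rays(n,px):
    p=eyes.camera_params(n); T=np.array(p["pose"])
    u=cv2.undistortPoints(np.array(px,float).reshape(-1,1,2),np.array(p["camera_matrix"]),np.array([p["k1"],0,0,0.]))[:,0]
    return T[:3,3],np.c_[u,np.ones(len(u))]@T[:3,:3].T
def plane(n,px,z):
    o,d=rays(n,px); return o+d*((z-o[2])/d[:,2])[:,None]
def cloud(n,d):
    o,r=rays(n,np.stack(np.meshgrid(np.arange(512),np.arange(384)),-1).reshape(-1,2))
    return (o+r*d.reshape(-1,1)).reshape(384,512,3)
def tri(pa,pb):
    (o1,d1),(o2,d2)=rays("top",[pa]),rays("side",[pb]); d1=d1[0]/np.linalg.norm(d1);d2=d2[0]/np.linalg.norm(d2)
    s=np.linalg.lstsq(np.c_[d1,-d2],o2-o1,rcond=None)[0]; a=o1+s[0]*d1;b=o2+s[1]*d2
    return (a+b)/2,np.linalg.norm(a-b)
E
python3 - <<'E'
from h import *
for n,cap,nk in (("top",(353,223),(236,190)),("side",(343,177),(233,208))):
    f=np.load(n+"0.npz"); im,d=f["im"],f["d"]; P=cloud(n,d)
    c=P[cap[1]-18:cap[1]+18,cap[0]-18:cap[0]+18].reshape(-1,3)
    g=P[nk[1]-20:nk[1]+20,nk[0]-22:nk[0]+22].reshape(-1,3)
    for lab,q,lo,hi in (("bar",c,.058,.075),("disc",c,.026,.042),("rim",g,.099,.113)):
        s=q[(q[:,2]>lo)&(q[:,2]<hi)]; 
        if len(s)<3: print(n,lab,len(s));continue
        (ce,sz,a)=cv2.minAreaRect(s[:,:2].astype(np.float32)); e=np.linalg.svd(s[:,:2]-s[:,:2].mean(0))[2][0]
        print(n,lab,len(s),"z",np.round(np.percentile(s[:,2],[10,50,90]),4),"mean",np.round(s[:,:2].mean(0),4),"rect",np.round(ce,4),np.round(sz,4),"axis deg",np.degrees(np.arctan2(e[1],e[0])).round(1))
    K=P.reshape(-1,3); s=K[(K[:,2]>.062)&(K[:,2]<.078)&(abs(K[:,0]-.52)<.2)&(abs(K[:,1]+.06)<.22)&(K[:,1]>-.2)]
    ce,sz,a=cv2.minAreaRect(s[:,:2].astype(np.float32)); print("cover",ce,sz,a,cv2.boxPoints((ce,sz,a)).round(3).tolist())
    r=[cv2.resize(im[y-24:y+24,x-32:x+32],(384,288),interpolation=cv2.INTER_CUBIC) for x,y in (cap,nk)]
    cv2.imwrite(f"pics/c_{n}.png",np.hstack(r)[:,:,::-1])
cv2.imwrite("pics/crops.png",np.vstack([cv2.imread("pics/c_top.png"),cv2.imread("pics/c_side.png")]))
E
```

```text
top bar 110 z [0.0625 0.0665 0.0697] mean [ 0.4792 -0.3231] rect [ 0.4795 -0.3239] [0.0151 0.0541] axis deg 127.1
top disc 240 z [0.0328 0.0367 0.0396] mean [ 0.4799 -0.3219] rect [ 0.4782 -0.3235] [0.0611 0.0588] axis deg -141.9
top rim 181 z [0.1001 0.1042 0.108 ] mean [ 0.5773 -0.0018] rect [ 0.5767 -0.0008] [0.0532 0.0557] axis deg -83.0
cover (0.5815305113792419, -0.06148712337017059) (0.1240236833691597, 0.27249959111213684) 4.361264228820801 [[0.5090000033378601, 0.07000000029802322], [0.5299999713897705, -0.20200000703334808], [0.6539999842643738, -0.19300000369548798], [0.6330000162124634, 0.07900000363588333]]
side bar 88 z [0.0597 0.0671 0.0697] mean [ 0.4814 -0.3221] rect [ 0.4828 -0.3247] [0.0138 0.0556] axis deg 129.6
side disc 220 z [0.0348 0.0374 0.0394] mean [ 0.4811 -0.3212] rect [ 0.4826 -0.3242] [0.0617 0.0583] axis deg -147.2
side rim 259 z [0.1003 0.1047 0.1077] mean [ 0.5798 -0.0054] rect [ 0.5796 -0.0048] [0.0542 0.0567] axis deg 136.6
cover (0.5830446481704712, -0.06396405398845673) (0.12310557812452316, 0.27213558554649353) 4.349986553192139 [[0.5109999775886536, 0.06700000166893005], [0.5320000052452087, -0.20399999618530273], [0.6549999713897705, -0.19499999284744263], [0.6340000033378601, 0.07599999755620956]]
```

View pics/crops.png

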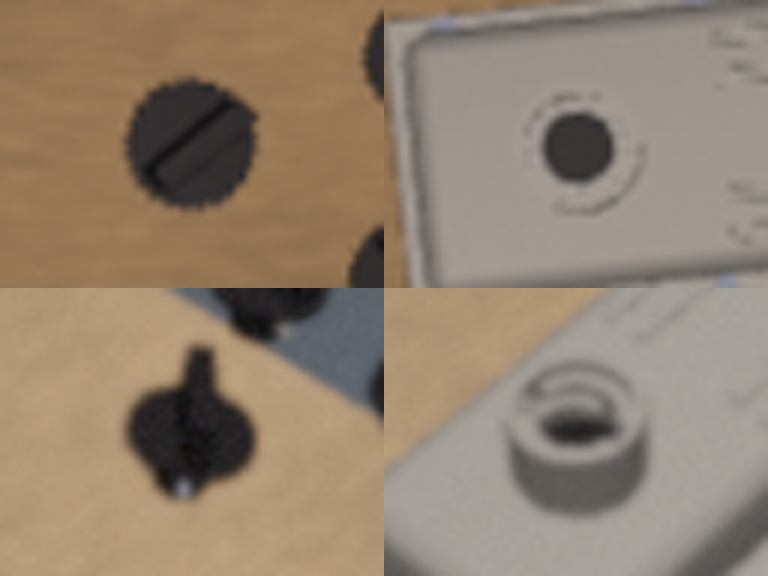

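The crops show the target cap upright with its diagonal bar, and the neck with a dark hole in its ledge. The bar runs at about 128° and the cover's length at about 94.4°. I move over the cap first and then turn the jaws across the bar (+107° counter-clockwise).

```bash
python3 -m jog '[[[1,0.83,-0.43,0,0],[1,0.83,-0.43,0,0],[1,0.83,-0.43,0,0],[1,0.83,-0.43,0,0],[1,0.83,-0.43,0,0],[1,0.83,-0.43,0,0],[1,0.83,-0.43,0,0],[1,0.83,-0.43,0,0],[1,0.83,-0.43,0,0],[1,0.83,-0.43,0,0]]]' 30
python3 -m jog '[[[1,0,0,0,-1],[1,0,0,0,-1],[1,0,0,0,-1],[1,0,0,0,-1],[1,0,0,0,-1],[1,0,0,0,-1],[1,0,0,0,-1],[1,0,0,0,-1],[1,0,0,0,-1],[1,0,0,0,-1]]]'
python3 -m jog '[[[0.6,0,0,0,-1],[0.6,0,0,0,-1],[0.6,0,0,0,-1],[0.6,0,0,0,-1],[0.6,0,0,0,-1],[0.6,0,0,0,-1],[0.6,0,0,0,-1],[0.6,0,0,0,-1],[0.6,0,0,0,-1],[0.6,0,0,0,-1]]]'
python3 -m jog '[[[0.6,0,0,0,-1],[0.6,0,0,0,-0.5],[0.6,0,0,0,0]]]'
cat >> h.py <<'E'
from scipy.spatial.transform import Rotation as Rn
def need(target,ydeg=None):
    from bench import get_state
    s=get_state(); R=Rn.from_rotvec(s["tool_rot"]).as_matrix(); p=s["position"]
    yd=np.degrees(np.arctan2(R[1,1],R[0,1]))
    print("t",round(s["time"],2),"pos",p.round(4),"ydeg",yd.round(2),"tilt",np.degrees(np.arccos(-R[2,2])).round(2),"F",s["ft_force"].round(1),"T",s["torque"].round(2),"w",round(s["grip_width"],3),"q7",s["joint_positions"][6].round(2))
    print("units xyz",(R.T@(np.array(target)-p)/.04).round(3), "turn",None if ydeg is None else round(-(ydeg-yd)/5,2))
E
python3 -c "
from h import *
need([.4808,-.3237,.0405],38.3)
f=np.load('top0.npz');im=f['im'];g=im[175:207,220:252].mean(2)
m=(g<90).astype(np.uint8);M=cv2.moments(m,True);c=(220+M['m10']/M['m00'],175+M['m01']/M['m00']);print(M['m00'],c,plane('top',[c],.100))
"
```

```text
time: 1.35
position: [0.483, -0.3242, 0.2221]
tool_rot: [-3.087, -0.579, 0.001]
ft_force: [0.1, 0.0, -0.8]
grip_width: 1.002
time: 2.6
position: [0.4823, -0.3251, 0.222]
tool_rot: [-2.55, -1.833, 0.001]
ft_force: [1.0, 0.1, 0.4]
grip_width: 1.0
time: 3.85
position: [0.4823, -0.3251, 0.222]
tool_rot: [-1.537, -2.739, -0.0]
ft_force: [-0.2, 0.1, -0.6]
grip_width: 0.6
time: 4.22
position: [0.4823, -0.3252, 0.2221]
tool_rot: [-1.359, -2.831, -0.0]
ft_force: [-0.4, -0.3, -0.0]
grip_width: 0.602
t 4.22 pos [ 0.4823 -0.3252  0.2221] ydeg 38.71 tilt 0.05 F [-0.4 -0.3 -0. ] T [ 0.08 -0.1   0.03] w 0.602 q7 1.15
units xyz [ 0.049 -0.006  4.54 ] turn 0.08
104.0 (235.875, 190.04807692307693) [[ 0.57801871 -0.00294244  0.1       ]]
```

```bash
python3 -m jog '[[[0.6,0.05,0,0.8,0.1],[0.6,0,0,0.8,0],[0.6,0,0,0.8,0],[0.6,0,0,0.7,0],[0.6,0,0,0.5,0],[0.6,0,0,0.4,0],[0.6,0,0,0.3,0],[0.6,0,0,0.1,0],[0.6,0,0,0,0]]]'
python3 - <<'E'
from h import *
need([.4808,-.3237,.0405],38.3)
r=[]
for n,(x,y) in (("top",(353,223)),("side",(343,177))):
    im,d=eyes.get_image(n); r.append(cv2.resize(im[y-36:y+36,x-36:x+36],(396,396),interpolation=cv2.INTER_CUBIC))
cv2.imwrite("pics/g1.png",np.hstack(r)[:,:,::-1])
E
```

```text
time: 5.35
position: [0.4816, -0.3238, 0.0468]
tool_rot: [1.371, 2.826, -0.0]
ft_force: [-0.8, -0.6, -0.5]
grip_width: 0.597
t 5.35 pos [ 0.4816 -0.3238  0.0468] ydeg 38.24 tilt 0.03 F [-0.8 -0.6 -0.5] T [ 0.05 -0.12  0.  ] w 0.597 q7 1.07
units xyz [ 0.015 -0.014  0.157] turn -0.01
```

View pics/g1.png

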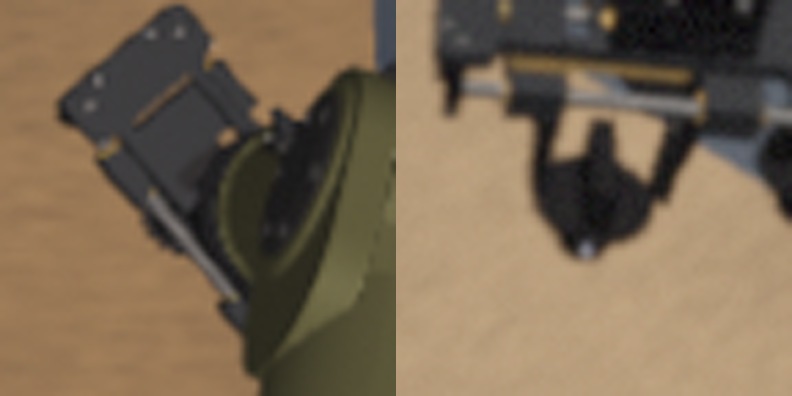

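The side view shows the fingers astride the bar, roughly centred. Lower a little more and grip.

```bash
python3 -m jog '[[[0.6,0,0,0.12,0],[0.6,0,0,0,0],[0.1,0,0,0,0],[0,0,0,0,0],[0,0,0,0,0],[0,0,0,0,0],[0,0,0,0,0],[0,0,0,0,0]]]' 35
python3 -c "
from h import *
need([.4808,-.3237,.0405],38.3)"
```

```text
time: 6.45
position: [0.4814, -0.3237, 0.0418]
tool_rot: [1.371, 2.827, -0.0]
ft_force: [0.0, 0.7, 1.2]
grip_width: 0.163
t 6.45 pos [ 0.4814 -0.3237  0.0418] ydeg 38.25 tilt 0.01 F [0.  0.7 1.2] T [ 0.05 -0.17 -0.01] w 0.163 q7 1.07
units xyz [ 0.009 -0.011  0.032] turn -0.01
```

Gripped: 0.163 × 87 mm is about 14 mm, the bar's width. Lift, turn 34° clockwise and move over the neck.

```bash
python3 -m jog '[[[0,0,0,-0.3,0],[0,0,0,-0.6,0],[0,0,0,-0.8,0],[0,0,0,-0.8,0],[0,0,0,-0.8,0.8],[0,0,0,-0.6,1],[0,0,0,-0.2,1],[0,0,0,0,1],[0,0,0,0,1],[0,0,0,0,1]]]'
python3 -m jog '[[[0,0,0,0,1],[0,0.7,0.27,0,0],[0,0.8,0.3,0,0],[0,0.8,0.3,0,0],[0,0.8,0.3,0,0],[0,0.8,0.3,0,0],[0,0.8,0.3,0,0],[0,0.8,0.3,0,0],[0,0.8,0.3,0,0],[0,0.8,0.3,0,0]]]'
python3 -m jog '[[[0,0.5,0.15,0,0],[0,0.3,0.1,0,0],[0,0,0,0,0]]]'
python3 - <<'E'
from h import *
need([.578,-.0029,.2],4.4)
for n in ("top","side"):
    im,d=eyes.get_image(n); np.savez(n+"1.npz",im=im,d=d)
    cv2.imwrite(f"pics/{n}1.png",cv2.resize(im[110:270,150:330],(720,640)[:2] if 0 else (675,600),interpolation=cv2.INTER_CUBIC)[:,:,::-1])
E
```

```text
time: 7.7
position: [0.4814, -0.3235, 0.2065]
tool_rot: [2.038, 2.39, -0.0]
ft_force: [-0.8, -0.5, -1.2]
grip_width: 0.154
time: 8.95
position: [0.567, -0.0314, 0.2065]
tool_rot: [2.137, 2.302, 0.0]
ft_force: [-0.1, 0.9, -1.7]
grip_width: 0.159
time: 9.32
position: [0.5745, 0.0008, 0.2061]
tool_rot: [2.136, 2.304, 0.0]
ft_force: [-0.3, -0.3, -2.0]
grip_width: 0.158
t 9.32 pos [0.5745 0.0008 0.2061] ydeg 4.33 tilt 0.01 F [-0.3 -0.3 -2. ] T [-0.02 -0.05  0.01] w 0.158 q7 -0.08
units xyz [-0.099  0.081  0.151] turn -0.01
```

View pics/side1.png

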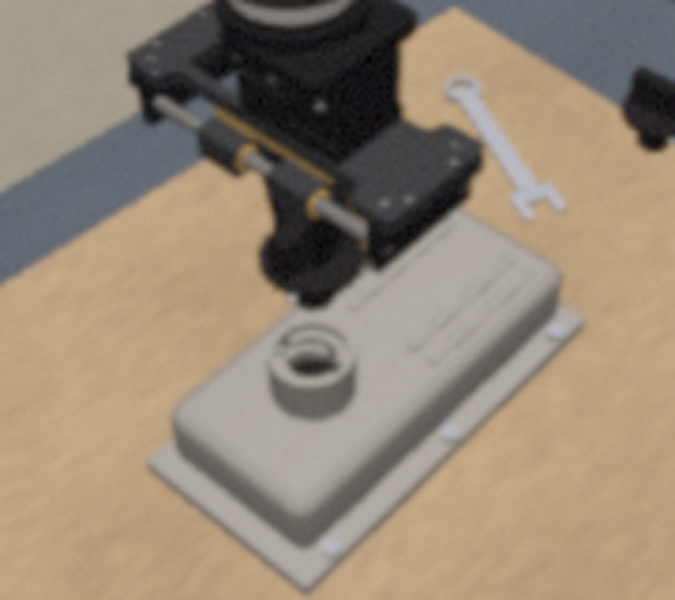

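Side view: the cap hangs upright over the cover, disc near full-frame (233,179), neck hole near (233,208). Now I measure the held disc against the TCP.

Run:
```python
from h import *
t=np.array([.5745,.0008])
for n in ("side","top"):
    f=np.load(n+"1.npz"); P=cloud(n,f["d"]).reshape(-1,3); h=np.linalg.norm(P[:,:2]-t,axis=1)<.045
    s=P[h&(P[:,2]>.190)&(P[:,2]<.203)]
    print(n,len(s)); 
    if len(s)>10:
        c,r=cv2.minEnclosingCircle(s[:,:2].astype(np.float32)); print(np.round(c,4),r)
# side: silhouette of dark disc/plug
f=np.load("side1.npz"); g=f["im"].max(2)
for v in range(170,194): 
    x=np.where(g[v,205:265]<70)[0]+205; print(v,x.min() if len(x) else None,x.max() if len(x) else None,len(x),end=" | ")
r=np.load("side1.npz")["im"]
```

```text
side 223
[ 0.5727 -0.0042] 0.031100081279873848
top 0
170 224 264 34 | 171 224 263 34 | 172 223 261 35 | 173 222 260 36 | 174 221 259 37 | 175 221 258 36 | 176 220 257 37 | 177 220 255 36 | 178 220 254 35 | 179 220 253 34 | 180 220 252 31 | 181 221 250 26 | 182 221 244 24 | 183 221 244 24 | 184 222 243 22 | 185 224 242 19 | 186 225 240 16 | 187 227 239 13 | 188 229 238 10 | 189 230 237 8 | 190 230 236 7 | 191 231 235 5 | 192 None None 0 | 193 None None 0 |
```

Run:
```python
from h import *
from scipy.optimize import least_squares
f=np.load("side1.npz"); g=f["im"].max(2).astype(int)
for v in (176,178,180,182,184,185,186): print(v,g[v,214:256])
print("neck")
for v in list(range(195,222,1)): print(v,g[v,216:252])
```

```text
176 [185 185 184 180 158 114  63  40  25  25  34  29  30  25  20  19  29  23
  24  16  21  15  18  20  19  26  32  32  42  39  43  52  67  70  40  23
  24  27  39  51  47  33]
178 [186 186 187 180 159  99  51  36  24  22  31  26  23  28  26  22  29  25
  23  25  19  13  25  18  32  36  44  41  41  42  43  44  46  45  37  27
  22  25  32  35  49  78]
180 [187 189 190 186 164 112  58  38  25  30  26  21  20  22  27  25  23  25
  28  25  21  21  30  37  42  44  39  41  43  41  42  49  64  77  75  63
  40  35  58  95 133 158]
182 [185 185 186 183 171 140  85  46  34  26  23  28  30  24  22  30  29  32
  37  37  38  38  41  41  45  45  44  41  43  40  43  74 115 139 145 133
 118 121 142 163 169 165]
184 [185 183 182 182 181 176 149 101  66  47  31  32  23  36  36  45  40  43
  43  38  39  44  40  43  42  46  40  44  46  63 102 138 159 171 175 173
 172 170 169 167 164 168]
185 [184 184 181 181 181 180 168 145 110  70  44  41  36  42  38  40  44  43
  40  42  41  46  40  40  42  40  42  49  68  95 136 163 173 175 174 173
 172 170 167 169 172 173]
186 [183 183 183 181 182 183 182 174 152 112
[... 3513 characters left out ...]
98 103 104 103 105 104
 101 102 101 101 100  98  99  99 115 143 164 175 175 177 177 177 176 176]
218 [176 175 177 175 177 176 172 159 134 113 103 102 100 101 102 104 100 102
 100 102 101 100  99  99 102 114 141 159 172 176 176 178 177 177 176 177]
219 [175 175 175 175 175 176 176 172 159 137 116 106 104 100 104 104 105 101
 103 104 103 102 102 107 119 139 158 171 176 176 178 176 176 175 176 176]
220 [176 177 174 176 176 175 175 175 170 160 142 128 116 114 107 106 106 104
 106 106 110 116 124 136 147 160 172 174 176 176 175 177 176 177 177 175]
221 [175 174 176 175 175 176 175 175 174 173 164 153 145 138 132 124 120 121
 124 124 129 141 152 161 170 172 175 176 176 176 176 175 175 177 177 173]
```

Run:
```python
from h import *
from scipy.optimize import least_squares
def fit(px,z,R,free=False):
    q=plane("side",px,z)[:,:2]
    s=least_squares(lambda p:np.linalg.norm(q-p[:2],axis=1)-(p[2] if free else R),[*q.mean(0)+[.02,-.02],R]); return s.x.round(4),(s.fun*1e3).round(1)
neck=np.array([(6.3,209),(7.5,210),(8.9,211),(10.9,212),(16,212.85),(21.4,212),(23.5,211),(24.6,210),(25.85,209),(26.95,208)])+[216,0]
disc=np.array([(5.55,182),(6.8,184),(8,185),(9.05,186),(28,186),(29.35,185),(30.2,184),(31.85,182)])+[214,0]
for fr in (0,1): print(fit(neck,.106,.028,fr),fit(disc,.1948,.030,fr))
```

```text
(array([ 0.5811, -0.0047,  0.028 ]), array([ 0.3, -0. , -0.1, -0. , -0.2,  0.2,  0.2, -0.4, -0.1,  0.4])) (array([ 0.5764, -0.0063,  0.03  ]), array([ 0.3,  0.2, -0.3, -0. , -0. ,  0.1, -0.2,  0.3]))
(array([ 0.5817, -0.0051,  0.0286]), array([ 0.2, -0.1, -0.1,  0. , -0.1,  0.3,  0.2, -0.4, -0.2,  0.3])) (array([ 0.5771, -0.007 ,  0.0306]), array([ 0. ,  0.1, -0.3,  0.1,  0.1,  0.1, -0.3,  0.1]))
```

Run:
```python
from h import *
def proj(n,X):
    p=eyes.camera_params(n);T=np.linalg.inv(np.array(p["pose"]))
    return cv2.projectPoints(np.array(X,float),cv2.Rodrigues(T[:3,:3])[0],T[:3,3],np.array(p["camera_matrix"]),np.array([p["k1"],0,0,0.]))[0][:,0].round(1)
t=np.array([.5745,.0008,.2061])
print(proj("side",[t,t+[0,0,.0],[.5795,-.0038,.106],[.5745,.0008,.1948]]))
f=np.load("side1.npz"); im=f["im"]; P=cloud("side",f["d"])
for v in range(154,172,2):
    row=P[v,216:250]; print(v,[f"{216+i}:{a[0]*1e3-574.5:.0f},{a[1]*1e3-.8:.0f},{a[2]*1e3-206:.0f}" for i,a in enumerate(row) if i%3==0 and abs(a[0]-.5745)<.06 and abs(a[1])<.06])
a=cv2.resize(im[140:200,200:280],(800,600),interpolation=cv2.INTER_CUBIC)[:,:,::-1]
cv2.imwrite("pics/fin.png",np.clip(a*2.2,0,255).astype(np.uint8))
```

```text
[[230.8 177.1]
 [230.8 177.1]
 [232.6 204.2]
 [231.  180.6]]
154 ['216:5,30,84', '219:-2,28,87', '222:-8,25,89', '225:-17,25,95', '228:-20,20,94', '231:-28,19,99', '234:-36,19,104', '237:-45,19,110', '240:-51,17,113', '243:-55,13,112', '246:-60,10,114']
156 ['219:-3,29,83', '222:-17,33,95', '225:-21,29,95', '228:-24,24,94', '231:-28,20,94', '234:-36,19,99', '237:-44,18,103', '240:-53,19,111', '243:-58,16,112']
158 ['222:-18,34,91', '225:-24,32,94', '228:-29,28,95', '231:-34,25,96', '234:-37,20,95', '237:-43,18,98', '240:-53,19,105', '243:-60,18,109']
160 ['222:-16,33,84', '225:-26,33,90', '228:-33,32,95', '231:-36,27,94', '234:-40,23,94', '237:-41,16,90', '240:-41,9,85', '243:-60,18,104']
162 ['222:-18,34,80', '225:-26,33,85', '228:-33,32,89', '231:-40,30,93', '234:-43,26,92', '237:-42,18,86', '240:-41,9,80', '243:-37,-3,68']
164 ['222:15,9,35', '225:-27,35,82', '228:-33,32,85', '231:-41,32,90', '234:-44,27,89', '237:-48,23,89', '240:-36,5,68', '243:-5,-32,21']
166 ['225:9,7,32', '228:-33,33,80', '231:-41,32,85', '234:-43,26,82', '237:-51,26,88', '240:-55,22,87', '243:-4,-32,14']
168 ['225:7,8,28', '228:6,1,24', '231:-40,31,78', '234:-41,25,75', '237:-19,-2,40', '240:-57,23,85']
170 ['225:10,7,19', '228:-0,6,26', '231:-8,5,31', '234:-20,7,41', '237:-19,-2,34', '240:-18,-11,26']
```

View pics/fin.png

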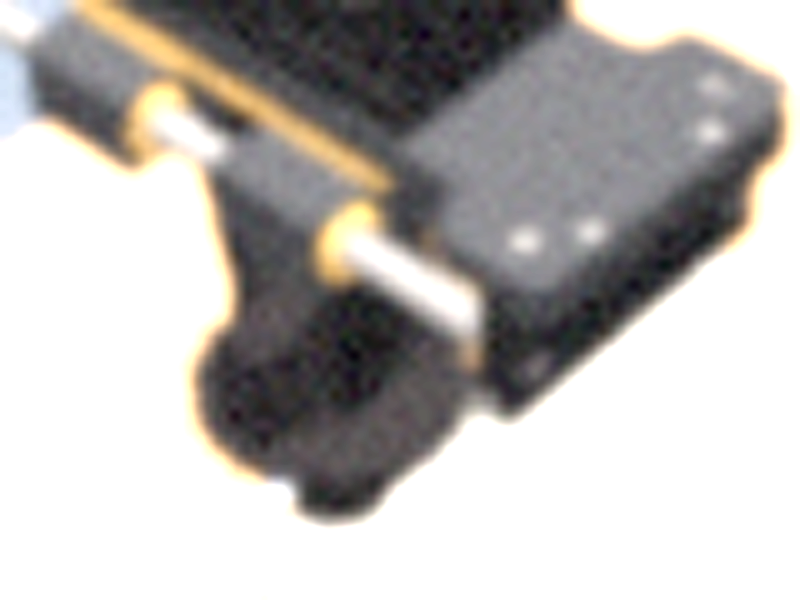

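The view shows the disc (lower edge near full-frame (233,187)) held level, with the plug and pin just below it. The camera-relative offset from cap to neck is about (+4.7, +1.6) mm. I close in above the mouth and measure again.

```bash
python3 -m jog '[[[0,0.02,0.12,0.4,0],[0,0,0,0.5,0],[0,0,0,0.35,0],[0,0,0,0.1,0],[0,0,0,0,0],[0,0,0,0,0]]]'
python3 - <<'E'
from h import *
need([.579,.0018,.152],4.4)
im,d=eyes.get_image("side"); np.savez("side2.npz",im=im,d=d); g=im.max(2).astype(int)
for v in range(184,216): print(v,g[v,214:256])
cv2.imwrite("pics/s2.png",cv2.resize(im[160:220,195:275],(800,600),interpolation=cv2.INTER_CUBIC)[:,:,::-1])
E
```

```text
time: 10.18
position: [0.5797, 0.0013, 0.1524]
tool_rot: [2.137, 2.302, 0.001]
ft_force: [-0.6, -0.6, -1.3]
grip_width: 0.157
t 10.18 pos [0.5797 0.0013 0.1524] ydeg 4.25 tilt 0.07 F [-0.6 -0.6 -1.3] T [ 0.05 -0.12  0.  ] w 0.157 q7 -0.11
units xyz [ 0.013 -0.016  0.01 ] turn -0.03
184 [184 182 182 180 182 184 178 152  96  43  28  34  31  37  30  56  88 116
 121 109 107 116 122 126 118  98  79  58  47  43  51  57  65  70  75  86
  80  74  69  69  65  65]
185 [185 182 181 180 182 183 179 155 102  44  33  35  38  37  38  47  65  89
 101  92  82  93 108 120 127 122 109  82  59  47  47  54  62  66  69  70
  70  67  71  65  63  52]
186 [183 184 183 182 182 180 177 152  96  42  29  39  39  41  38  40  42  53
  64  59  45  56  78 101 115 124 124 113  94  70  53  47  46  54  63  68
  67  65  63  60  54  45]
187 [185 183 183 182 181 177 164 137  84  45  37  41  44  44  41  36  38  30
  27  24  23  32  47  70  93 110 121 125 118 103  83  57  44  45  53  56
  59  60  56  48  45  40]
188 [185 185 183 182 179 161 130  93  61  41  44  42  40  42  37  38  29  28
  24  12  19  21  22  35  60  82  99
[... 4114 characters left out ...]
 [174 174 174 175 173 174 169 153 115  99 103 112 122 136 149 157 159 160
 161 159 157 154 149 140 128 116 102  98  95  99 123 155 173 177 177 176
 175 176 178 176 177 177]
213 [176 175 174 175 175 175 171 156 122  97  98 100 102 112 119 122 123 129
 130 127 126 122 115 109 106 102  97  96  91  97 124 155 171 176 176 176
 176 177 176 175 177 176]
214 [174 174 176 175 174 174 172 158 130 100  94  96  99 102 102 105 106 105
 106 105 108 102 101 100 100  99  95  94  97 101 129 159 172 175 176 178
 175 175 176 177 176 175]
215 [175 174 174 174 174 175 174 161 136 107  97  99 100  99 103 103 103 102
 101 103 102 101 100  99  99  99  97  94  95 108 138 165 174 175 176 175
 176 176 176 176 177 178]
```

View pics/s2.png

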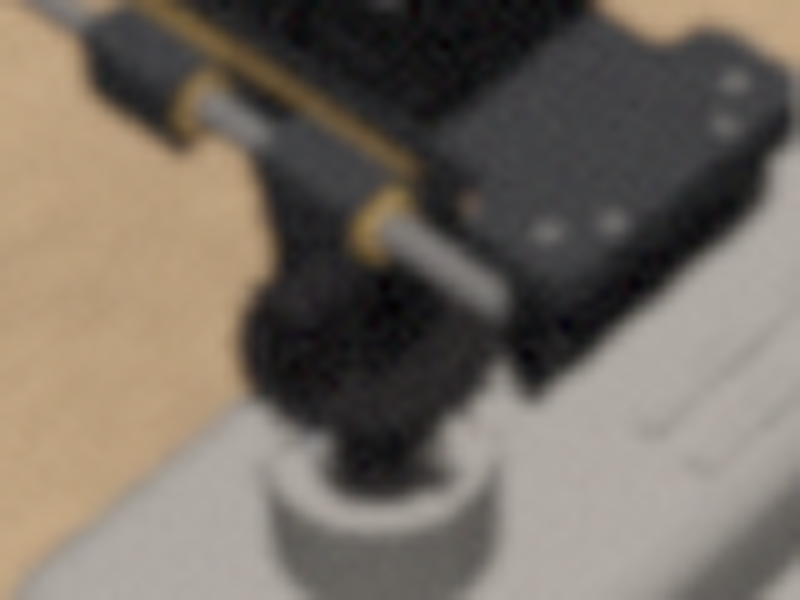

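Run:
```python
from h import *
from scipy.optimize import least_squares
def fit(px,z,R,free=False):
    q=plane("side",px,z)[:,:2]
    s=least_squares(lambda p:np.linalg.norm(q-p[:2],axis=1)-(p[2] if free else R),[*q.mean(0)+[.02,-.02],R]); return s.x.round(4),(s.fun*1e3).round(1)
disc=np.array([(5.4,198),(5.75,199),(7.05,200),(8.1,201),(9.4,202),(26.3,201),(27.4,200),(28.3,199),(29.25,198),(29.8,197)])+[214,0]
for fr in (0,1): print(fit(disc,.1411,.030,fr))
```

```text
(array([ 0.5821, -0.0044,  0.03  ]), array([-0.1,  0.5, -0.3, -0.2,  0.2,  0.1, -0.1, -0.2,  0.2,  0.2]))
(array([ 0.5823, -0.0046,  0.0302]), array([-0.2,  0.4, -0.3, -0.1,  0.2,  0.1, -0.1, -0.3,  0.1,  0.1]))
```

The cap is within about 1 mm of the neck in the same view: disc (0.5821, -0.0044), neck (0.5811, -0.0047). Descend with force checks.

```bash
python3 -m jog '[[[0,0,-0.02,0.15,0],[0,0,0,0.1,0],[0,0,0,0.05,0],[0,0,0,0,0]]]'
python3 -m jog '[[[0,0,0,0.05,0],[0,0,0,0.05,0],[0,0,0,0,0]]]'
python3 -c "
from h import *
need([.579,.0018,.1318],4.4)"
```

```text
time: 10.72
position: [0.5783, 0.0011, 0.1395]
tool_rot: [-2.138, -2.302, 0.0]
ft_force: [0.4, -0.5, -1.3]
grip_width: 0.157
time: 11.1
position: [0.579, 0.0008, 0.1359]
tool_rot: [2.137, 2.301, 0.001]
ft_force: [1.6, -1.9, -1.5]
grip_width: 0.162
t 11.1 pos [0.579  0.0008 0.1359] ydeg 4.23 tilt 0.08 F [ 1.6 -1.9 -1.5] T [-0.28 -0.46 -0.03] w 0.162 q7 -0.11
units xyz [0.026 0.003 0.103] turn -0.03
```

```bash
python3 -m jog '[[[0,-0.01,0.01,0.05,0],[0,0,0,0.03,0],[0,0,0,0.02,0],[0,0,0,0,0]]]'
python3 -c "
from h import *
need([.579,.0018,.1318],4.4)"
```

```text
time: 11.6
position: [0.5791, 0.0005, 0.1318]
tool_rot: [2.137, 2.301, 0.0]
ft_force: [2.2, -2.1, -1.0]
grip_width: 0.159
t 11.6 pos [5.791e-01 5.000e-04 1.318e-01] ydeg 4.23 tilt 0.04 F [ 2.2 -2.1 -1. ] T [-0.49 -0.67 -0.01] w 0.159 q7 -0.11
units xyz [ 0.033 -0.    -0.   ] turn -0.03
```

```bash
python3 -m jog '[[[0,-0.015,0.01,0.015,0],[0,0,0,0.015,0],[0,0,0,0,0]]]'
python3 -c "
from h import *
need([.579,.0018,.1318],4.4)"
```

```text
time: 11.98
position: [0.5793, 0.0004, 0.1314]
tool_rot: [2.137, 2.302, -0.0]
ft_force: [-0.7, -0.9, 4.7]
grip_width: 0.159
t 11.97 pos [5.793e-01 4.000e-04 1.314e-01] ydeg 4.26 tilt 0.02 F [-0.7 -0.9  4.7] T [-0.34  0.12  0.  ] w 0.159 q7 -0.11
units xyz [ 0.034 -0.004 -0.009] turn -0.03
```

Resting on the ledge with about 6 N down and the TCP at the expected height (0.1314). Hold briefly, then back off counter-clockwise.

```bash
python3 -m jog '[[[0,0,0,0,0],[0,0,0,0,0],[0,0,0,0,-1],[0,0,0,0,-1],[0,0,0,0,-1],[0,0,0,0,-1]]]'
python3 -c "
from h import *
need([.579,.0018,.1318],24)"
python3 -m jog '[[[0,0,0,0,-0.5],[0,0,0,0,-0.5],[0,0,0,0,0]]]'
python3 -c "
from h import *
need([.579,.0018,.1318],29)"
```

```text
time: 12.72
position: [0.5801, 0.0006, 0.1315]
tool_rot: [1.701, 2.639, 0.002]
ft_force: [2.2, -0.9, 3.8]
grip_width: 0.159
t 12.72 pos [0.5801 0.0006 0.1315] ydeg 24.41 tilt 0.12 F [ 2.2 -0.9  3.8] T [-0.32 -0.49 -0.04] w 0.159 q7 0.22
units xyz [ 0.039 -0.014 -0.008] turn 0.08
time: 13.1
position: [0.58, 0.0003, 0.1315]
tool_rot: [1.589, 2.709, 0.001]
ft_force: [0.2, -1.1, 5.1]
grip_width: 0.158
t 13.1 pos [5.800e-01 3.000e-04 1.315e-01] ydeg 29.22 tilt 0.1 F [ 0.2 -1.1  5.1] T [-0.33 -0.36 -0.07] w 0.158 q7 0.3
units xyz [ 0.044 -0.004 -0.009] turn 0.04
```

```bash
for i in 1; do python3 -m jog '[[[0,0,0,0,-0.5],[0,0,0,0,-0.5],[0,0,0,0,0]]]'; python3 -c "
from h import *
need([.579,.0018,.1318],29)"; python3 -m jog '[[[0,0,0,0,-0.5],[0,0,0,0,-0.5],[0,0,0,0,0]]]'; python3 -c "
from h import *
need([.579,.0018,.1318],29)"; done | grep F
```

```text
t 13.47 pos [5.799e-01 2.000e-04 1.314e-01] ydeg 34.21 tilt 0.09 F [ 1.  -2.3  5.6] T [-0.42 -0.38 -0.02] w 0.158 q7 0.39
t 13.85 pos [5.797e-01 2.000e-04 1.314e-01] ydeg 39.21 tilt 0.07 F [ 0.7 -1.4  6.5] T [-0.43 -0.24 -0.02] w 0.159 q7 0.47
```

```bash
S='from h import *
need([.579,.0018,.1318],29)'; (python3 -m jog '[[[0,0,0,0,-0.5],[0,0,0,0,-0.5],[0,0,0,0,0]]]'; python3 -c "$S"; python3 -m jog '[[[0,0,0,0,-0.5],[0,0,0,0,-0.5],[0,0,0,0,0]]]'; python3 -c "$S";python3 -m jog '[[[0,0,0,0,-0.5],[0,0,0,0,-0.5],[0,0,0,0,0]]]'; python3 -c "$S") | grep F
```

```text
t 14.22 pos [0.5797 0.     0.1314] ydeg 44.2 tilt 0.07 F [ 0.1 -1.2  6.1] T [-0.46 -0.2   0.  ] w 0.161 q7 0.55
t 14.6 pos [ 5.796e-01 -2.000e-04  1.314e-01] ydeg 49.19 tilt 0.07 F [ 0.3 -2.9  5.8] T [-0.6  -0.17 -0.02] w 0.159 q7 0.64
t 14.97 pos [ 5.794e-01 -5.000e-04  1.314e-01] ydeg 54.18 tilt 0.08 F [-1.  -3.1  6.3] T [-0.66 -0.02 -0.08] w 0.161 q7 0.72
```

Lateral force is building up because the grip is slightly off the cap's axis along the bar. I relieve it and let the TCP orbit a little as it turns.

```bash
S='from h import *
need([.579,.0018,.1318],29)'; (python3 -m jog '[[[0,-0.01,-0.03,0,-0.5],[0,0,0,0,-0.5],[0,0,0,0,0]]]'; python3 -c "$S"; python3 -m jog '[[[0,0,-0.005,0,-0.5],[0,0,-0.005,0,-0.5],[0,0,0,0,0]]]'; python3 -c "$S";python3 -m jog '[[[0,0,-0.005,0,-0.5],[0,0,-0.005,0,-0.5],[0,0,0,0,0]]]'; python3 -c "$S") | grep F
```

```text
t 15.35 pos [ 0.5792 -0.0007  0.1314] ydeg 59.22 tilt 0.04 F [-0.1 -1.   7.2] T [-0.31 -0.14 -0.02] w 0.154 q7 0.8
t 15.72 pos [ 0.579  -0.0008  0.1314] ydeg 64.23 tilt 0.05 F [ 0.1 -1.2  6.7] T [-0.15 -0.17 -0.  ] w 0.155 q7 0.89
t 16.1 pos [ 0.5789 -0.001   0.1314] ydeg 69.24 tilt 0.05 F [0.1 0.2 6.7] T [-0.13 -0.19  0.  ] w 0.158 q7 0.97
```

```bash
S='from h import *
need([.579,.0018,.1318],29)'; (python3 -m jog '[[[0,0,-0.005,0,-0.5],[0,0,-0.005,0,-0.5],[0,0,0,0,0]]]'; python3 -c "$S"; python3 -m jog '[[[0,0,-0.005,0,-0.5],[0,0,-0.005,0,-0.5],[0,0,0,0,0]]]'; python3 -c "$S";python3 -m jog '[[[0,0,-0.005,0,-0.5],[0,0,-0.005,0,-0.5],[0,0,0,0,0]]]'; python3 -c "$S") | grep F
```

```text
t 16.48 pos [ 0.5787 -0.0014  0.1314] ydeg 74.23 tilt 0.05 F [ 0.4 -0.3  6.3] T [-0.11 -0.15  0.01] w 0.156 q7 1.05
t 16.85 pos [ 0.5786 -0.0016  0.1314] ydeg 79.24 tilt 0.05 F [-0.1 -0.6  5.9] T [-0.08 -0.24 -0.01] w 0.162 q7 1.14
t 17.23 pos [ 0.5785 -0.0018  0.1314] ydeg 84.25 tilt 0.06 F [ 0.3 -0.6  6.1] T [ 0.   -0.11 -0.03] w 0.159 q7 1.22
```

```bash
S='from h import *
need([.579,.0018,.1318],29)'; (python3 -m jog '[[[0,0,-0.005,0,-0.5],[0,0,-0.005,0,-0.5],[0,0,0,0,0]]]'; python3 -c "$S"; python3 -m jog '[[[0,0,-0.005,0,-0.5],[0,0,-0.005,0,-0.5],[0,0,0,0,0]]]'; python3 -c "$S";python3 -m jog '[[[0,0,-0.005,0,-0.5],[0,0,-0.005,0,-0.5],[0,0,0,0,0]]]'; python3 -c "$S") | grep F
```

```text
t 17.6 pos [ 0.5785 -0.0019  0.1313] ydeg 89.26 tilt 0.09 F [-0.   0.7  5.3] T [ 0.17 -0.23  0.04] w 0.156 q7 1.3
t 17.98 pos [ 0.5785 -0.0025  0.1311] ydeg 94.22 tilt 0.08 F [1.4 0.8 5.3] T [ 0.25 -0.26  0.04] w 0.154 q7 1.38
t 18.35 pos [ 0.5772 -0.0039  0.1296] ydeg 99.17 tilt 0.14 F [ 0.  -1.2 -0.6] T [ 0.02 -0.13  0.04] w 0.155 q7 1.47
```

The cap dropped at 95° backed off: Fz fell to about 0 and z started down. I follow it down.

```bash
S='from h import *
need([.579,.0018,.1209],29)'; (python3 -m jog '[[[0,0,0,0.05,0],[0,0,0,0.05,0],[0,0,0,0,0]]]'; python3 -c "$S"; python3 -m jog '[[[0,0,0,0.05,0],[0,0,0,0.03,0],[0,0,0,0,0]]]'; python3 -c "$S") | grep -E "F|uni"
```

```text
t 18.73 pos [ 0.5781 -0.0038  0.1263] ydeg 99.25 tilt 0.01 F [0.9 0.9 0.9] T [ 0.13 -0.09  0.14] w 0.157 q7 1.46
units xyz [-0.044  0.136  0.135] turn 14.05
t 19.1 pos [ 0.5778 -0.004   0.1228] ydeg 99.24 tilt 0.05 F [-0.   0.4 -1.4] T [ 0.1  -0.13  0.02] w 0.156 q7 1.46
units xyz [-0.052  0.139  0.047] turn 14.05
```

```bash
S='from h import *
need([.579,.0018,.1209],29)'; (python3 -m jog '[[[0,0,0,0.04,0],[0,0,0,0.02,0],[0,0,0,0,0]]]'; python3 -c "$S"; python3 -m jog '[[[0,0,0,0.02,0],[0,0,0,0,0]]]'; python3 -c "$S") | grep -E "F|uni"
```

```text
t 19.48 pos [ 0.5782 -0.004   0.1212] ydeg 99.25 tilt 0.01 F [-0.9  0.4  1.1] T [ 0.09  0.06 -0.04] w 0.159 q7 1.46
units xyz [-0.042  0.14   0.006] turn 14.05
t 19.73 pos [ 0.5783 -0.004   0.1209] ydeg 99.25 tilt 0.03 F [-2.2 -0.1  4.3] T [ 0.01  0.45 -0.02] w 0.162 q7 1.46
units xyz [-0.04   0.14   0.001] turn 14.05
```

Clicked in (z 0.1209, as expected for the thread start). Now clockwise, following it down.

```bash
S='from h import *
need([.579,.0018,.1169],29)'; (python3 -m jog '[[[0,0,0,0,0],[0,0,0.01,0.007,0.5],[0,0,0,0,0.5],[0,0,0.01,0.007,0.5],[0,0,0,0,0.5],[0,0,0.01,0.007,0.5],[0,0,0,0,0.5]]]'; python3 -c "$S"; python3 -m jog '[[[0,0,0.01,0.007,0.5],[0,0,0,0,0.5],[0,0,0.01,0.007,0.5],[0,0,0,0,0.5]]]'; python3 -c "$S") | grep -E "F|uni"
```

```text
t 20.6 pos [ 0.5785 -0.0017  0.1205] ydeg 84.22 tilt 0.06 F [-2.6  1.9  7.2] T [0.46 0.47 0.08] w 0.162 q7 1.21
units xyz [-0.004  0.088  0.091] turn 11.04
t 21.1 pos [ 0.5786 -0.0012  0.12  ] ydeg 74.22 tilt 0.05 F [-3.   0.2  6. ] T [0.27 0.47 0.06] w 0.16 q7 1.05
units xyz [0.01  0.075 0.077] turn 9.04
```

```bash
S='from h import *
need([.579,.0018,.1169],29)'; (python3 -m jog '[[[0,0.02,0.005,0.006,0.5],[0,0,0,0,0.5],[0,0,0.005,0.006,0.5],[0,0,0,0,0.5],[0,0,0.005,0.007,0.5],[0,0,0,0,0.5]]]'; python3 -c "$S"; python3 -m jog '[[[0,0,0.01,0.007,0.5],[0,0,0,0,0.5],[0,0,0.01,0.007,0.5],[0,0,0,0,0.5]]]'; python3 -c "$S") | grep -E "F|uni"
```

```text
t 21.85 pos [ 0.5788 -0.0006  0.119 ] ydeg 59.2 tilt 0.15 F [-0.2  0.5  3.1] T [ 0.3  -0.2   0.04] w 0.158 q7 0.8
units xyz [0.026 0.055 0.053] turn 6.04
t 22.35 pos [ 5.791e-01 -2.000e-04  1.184e-01] ydeg 49.19 tilt 0.14 F [ 0.4 -0.2  3.3] T [ 0.04 -0.17  0.05] w 0.155 q7 0.63
units xyz [0.035 0.036 0.037] turn 4.04
```

```bash
S='from h import *
need([.579,.0018,.1169],-10)'; (python3 -m jog '[[[0,0,0.01,0.01,0.5],[0,0,0,0,0.5],[0,0,0.01,0.01,0.5],[0,0,0,0,0.5],[0,0,0.01,0.01,0.5],[0,0,0,0,0.5]]]'; python3 -c "$S"; python3 -m jog '[[[0,0,0.01,0.01,0.5],[0,0,0,0,0.5],[0,0,0.01,0.01,0.5],[0,0,0,0,0.5]]]'; python3 -c "$S") | grep -E "F|uni"
```

```text
t 23.1 pos [5.798e-01 2.000e-04 1.173e-01] ydeg 34.18 tilt 0.12 F [-1.3 -1.6  4.6] T [-0.1   0.05  0.02] w 0.162 q7 0.38
units xyz [0.044 0.006 0.01 ] turn 8.84
t 23.6 pos [5.807e-01 2.000e-04 1.172e-01] ydeg 24.17 tilt 0.16 F [-1.1 -1.9  8.2] T [-0.34  0.47  0.04] w 0.161 q7 0.21
units xyz [ 0.053 -0.023  0.008] turn 6.83
```

z has levelled off at 0.1172 (home is about 0.1169). I continue level to about 105–110° total.

```bash
S='from h import *
need([.579,.0018,.1169],-8)'; (python3 -m jog '[[[0,0,-0.01,0,0.5],[0,0,0,0,0.5],[0,0,0,0,0.5],[0,0,0,0,0.5],[0,0,0,0,0.5],[0,0,0,0,0.5]]]'; python3 -c "$S"; python3 -m jog '[[[0,0,0,0,0.5],[0,0,0,0,0.5],[0,0,0,0,0.5],[0,0,0,0,0.5],[0,0,0,0,0.5],[0,0,0,0,0.5],[0,0,0,0,0]]]'; python3 -c "$S") | grep -E "F|uni"
```

```text
t 24.35 pos [ 5.808e-01 -5.000e-04  1.173e-01] ydeg 9.14 tilt 0.22 F [-0.6 -2.7  7.3] T [-0.44  0.25  0.08] w 0.157 q7 -0.04
units xyz [ 0.065 -0.036  0.009] turn 3.43
t 25.23 pos [ 0.5807 -0.0007  0.1172] ydeg -5.81 tilt 0.22 F [-1.1 -1.3  7.4] T [-0.45  0.31 -0.  ] w 0.159 q7 -0.29
units xyz [ 0.057 -0.049  0.008] turn 0.44
```

105° from the click with negligible torque and z at home. Unload, release, rise.

```bash
python3 -m jog '[[[0,0,0,-0.02,0],[0,0,0,0,0],[0.3,0,0,0,0],[0.5,0,0,0,0],[0.5,0,0,0,0],[0.5,0,0,-0.3,0],[0.5,0,0,-0.6,0],[0.5,0,0,-0.8,0],[0.5,0,0,-0.8,0],[0.5,0,0,-0.8,0]]]'
python3 -m jog '[[[0.5,0,-1,-0.5,0],[0.5,0,-1,0,0],[0.5,0,-1,0,0],[0.5,0,-1,0,0],[0.5,0,0,0,0]]]'
python3 - <<'E'
from h import *
need([.579,0,.2],0)
for n,c in (("side",(233,200)),("top",(238,190))):
    im,d=eyes.get_image(n); P=cloud(n,d)[c[1]-30:c[1]+30,c[0]-30:c[0]+30].reshape(-1,3)
    for a,lo,hi in (("bar",.135,.149),("disc",.105,.119)):
        s=P[(P[:,2]>lo)&(P[:,2]<hi)&(np.linalg.norm(P[:,:2]-[.579,-.003],axis=1)<.045)]
        if len(s)>5: ce,r=cv2.minEnclosingCircle(s[:,:2].astype(np.float32)); print(n,a,len(s),np.median(s[:,2]).round(4),np.round(ce,4),round(r,4))
    cv2.imwrite(f"pics/e_{n}.png",cv2.resize(im[c[1]-40:c[1]+40,c[0]-40:c[0]+40],(400,400),interpolation=cv2.INTER_CUBIC)[:,:,::-1])
cv2.imwrite("pics/end.png",np.hstack([cv2.imread("pics/e_side.png"),cv2.imread("pics/e_top.png")]))
E
```

```text
time: 26.48
position: [0.5793, 0.0007, 0.2502]
tool_rot: [2.329, 2.107, 0.001]
ft_force: [0.4, -0.2, -0.3]
grip_width: 0.492
time: 27.1
position: [0.4186, 0.017, 0.2694]
tool_rot: [2.327, 2.105, -0.001]
ft_force: [0.8, -0.1, -0.2]
grip_width: 0.5
t 27.1 pos [0.4186 0.017  0.2694] ydeg -5.74 tilt 0.2 F [ 0.8 -0.1 -0.2] T [-0.05 -0.15  0.01] w 0.5 q7 -0.08
units xyz [-0.016  4.029  1.743] turn -1.15
side bar 144 0.1421 [ 0.5799 -0.0047] 0.0273
side disc 256 0.1125 [ 0.5791 -0.0039] 0.0317
top bar 115 0.1418 [ 0.5773 -0.0023] 0.0267
top disc 291 0.112 [ 0.5765 -0.0017] 0.0309
```

View pics/end.png

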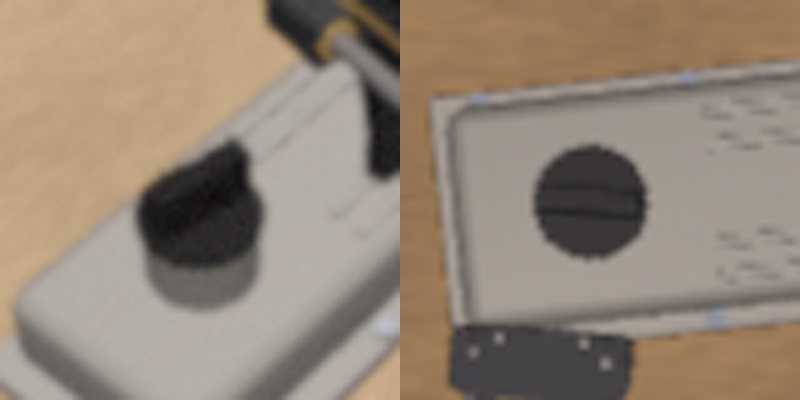

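The final views show the cap seated flush on the neck with no gap, the bar nearly along the cover and the gripper clear. The disc top is at 0.112 m and the bar top at 0.142 m, both the fully-home values. Handing in.

```bash
python3 -c "
from bench import job
print(job.close_job())"
```

```text
the job is handed in; nothing more can be done
None
```

The cap is screwed fully home on the neck and released, and the job is handed in at about 27 s on the robot's clock. The hand-in reports no verdict.

**What I did**
- I gripped the leftmost cap by its bar and set it on the ledge with about 6 N down, its bar along the cover.
- I backed it off counter-clockwise. It started to drop at about 95° and I followed it down 10.5 mm to the thread start.
- I turned it 105° clockwise. It followed the thread down and then ran level. The wrist showed at most about 8 N down and almost no turning torque.

**Last checks**
- **Height:** the disc top measured 0.112 m in both views, and the bar top about 0.142 m. Both are the fully-home values.
- **Centring:** the cap is within about 1 mm of the neck in each view.
- **Robot:** the arm is clear and the wrist force is about zero.

**What disagreed or was not checked**
- The two cameras differ by 2–3 mm in absolute position, so I lined the cap up with the neck within the side view.
- I gripped the cap a few millimetres off its axis along the bar. That caused side forces of up to about 4 N at the wrist while turning, which I relieved by shifting the arm.
- I did not re-measure the carton, socket and spanner at the end. The arm's path did not go near them.

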